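# Find and mark the high lobe of a pump disc on an indicator fixture

## Robot

A 6-joint arm with a two-finger parallel gripper is mounted at the origin on the work surface. World frame = base frame: x ahead of the robot, y to its left, z up, the work surface at z = 0. Lengths are in m, angles in rad, forces in N, time in s.
With the tool pointing down it reaches from about 0.35 to 0.975 m from the base axis. Payload 4.9 kg.
Tool frame: the origin (TCP) lies at the very end of the fingers, on their centre line; the grasp point (between the pads) lies 19 mm behind it; z points along the fingers, x is the direction in which the jaws open and shut, and the axes are right-handed (so a half turn about z gives the same grasp; the last joint's range is limited). The gripper opens to 85 mm and grips with 20 to 120 N. Pads are 22 mm wide; open, the fingers measure 114 mm over their backs; the gripper's body (76 mm by 85 mm) begins 54 mm behind the grasp point. The pads swing forward as they close: fully open they stand 13 mm farther back than shut.
Start: joints at [1.049, 0.053, 1.613, -0, 1.476, -0.119], TCP at [0.245, 0.575, 0.231] pointing down, gripper open.
Joint ranges: [-3.01, 3.01], [-1.01, 2.22], [0.06, 2.58], [-1.02, 4.17], [0.09, 2.62], [-3.14, 3.14]. Speed limits (rad/s): [2.57, 2.57, 3.14, 3.14, 3.14, 3.14].

## Interface

Orientations are given as a unit quaternion [w, x, y, z].
In Python, from plant import manip, imaging gives the robot as it stands.
- The arm moves only by the shell command python3 -m pendant 'ROWS'. ROWS is JSON, a list that holds one entry, the list of rows, each a list of 7 numbers: the turn, a rotation vector about the world's x, y, z in units of pi rad (1.0 is pi rad), then the shift along the world's x, y, z in units of 250 mm (1.0 is 250 mm), then the opening, from 0 (shut) to 1 (fully open). In form: [[[ax, ay, az, tx, ty, tz, claw], ...]]. A call has 1 to 20 rows; each row shifts and turns the commanded pose from where the row before left it; what a row does not reach is not made up. A row lasts 1/8 s, in which the tool goes at most 62.5 mm and 10.7 degrees, less where a joint would pass 70% of its speed; a pose out of reach is approached as far as the arm can. A call with a number of a shift or a turn outside -1 to 1 is refused whole. A call with a gripper value outside its range is refused whole. The fingers move at their own pace and stop on an object; the grip force is fixed at half the most. Time passes only in rows, so rows that do not move let the fingers close. It gives the time, the measured TCP pose, the force and the opening at its end, in the units of the state.
- manip.state(): the state, without advancing time (a new reading comes with each control period).
- imaging.grab_frame(name): name is "scene" or "side" or "wrist"; returns a dict with "frame" (480x640x3 uint8, blue, green, red), "mtx" (3x3 intrinsics, pixels), "k1" (the pictures are not rectified: a ray, as slopes to the right and down, at radius r is drawn at 1 + k1 r^2 times it, then the intrinsics apply), "world_to_cam" (4x4, takes a point from world to camera coordinates). Camera axes: x right, y down, z forward; pixel columns grow to the right and rows downward; lengths in m; the calibration is good to about 2 mm. A picture is of the moment at which its call begins. There is no depth.
- manip.job_done(): hands the job in, once; it reports no verdict.
The state is a dict: "time": time; "joint_pos": joint angles; "joint_vel": joint speeds; "joint_efforts": joint torques, N m; "tool_pos": TCP position; "tool_rot": TCP orientation; "contact_force": force on the tool from outside, world axes, zero at the start; "ft_torque": the same for the moment, N m; "gripper_width": opening from 0.0 (shut) to 1.0 (fully open).
Only numpy, scipy, OpenCV 4.12 (cv2) and the standard library are available. Lean on these libraries where they do the work, as an engineer would, in place of code of your own. Each camera call takes 0.05 s, during which the arm holds its last target. There are 200 camera calls.

## Task

Push the carriage with the steel disc fully home against its end stops, so that the disc presses the sprung indicator plunger. Turn the disc a full turn by its crank knob while watching the dial needle, find the one place on the rim that stands highest, and leave that point at the plunger. Then press the spring punch over it right down to mark it and let it come back up; never press the punch with any other spot under it, and do not disturb the things lying around.

Things in the scene. Friction and masses are not known exactly. Their poses are not given: they have to be found in the camera images.
- fixture: fixed fixture: aluminium base plate 160 x 445 x 18 mm. Origin on the table, below the disc's axis when the carriage is home; +y is the way home, from disc to indicator and punch; z up. The plate spans y = -235 to 210 mm. Plunger and punch lie on x = 0. The punch hangs from a bridge 102 mm high, columns at y = 86 to 102 mm; the dial (72 mm across, under 105 mm high) lies at y = 158 mm
- carriage (a joint): travel of the carriage along the fixture's +y: 0 fully back, 0.070 m fully home on the end stops. It starts back by 30 mm or more, moves stiffly (about 16 N to push) and stays where it is left, but dragging the crank knob hard off its circle can shift it
- push_plate (a point): on the rear (fixture -y) face of the carriage's upright push plate, mid-width, 20 mm below its top edge; the plate is 70 mm wide, 10 mm thick, its top edge 119 mm over the table, its rear face 105 mm behind the disc's axis. Push here towards the fixture's +y
- disc_axis (a point): on the disc's vertical axis, on top of the round driver plate (76 mm across, 68 mm over the table); moves with the carriage. The steel disc below is 15 mm thick, 120 mm across, with three broad rounded lobes (each 50 to 70 degrees wide), 3 to 8 mm proud; one is higher than the others by 3 mm. Which one, and its angle to the crank knob, differs every time
- spindle (a joint): angle of the disc, its driver plate and crank knob about the disc axis, rad, counter-clockwise from above; at 0 the knob lies on the fixture's +y side of the axis. It turns without end either way, with light friction (under 0.1 N m with the plunger on it), and stays where it is left. The disc does not slip on it
- knob_mid (a point): centre, half-way up, of the upright black crank knob on the driver plate: a freely revolving cylinder 14 mm in diameter, 46 mm tall (from 70 to 116 mm over the table), 28 mm from the disc axis. Pushing or leading it round in a circle turns the disc
- plunger_tip (a point): front of the indicator's round plunger tip, 52.5 mm over the table at the middle of the disc's rim; the plunger slides along the fixture's y, with a light spring (0.6 N out, 1.2 N at 10 mm in)
- needle (a joint): angle of the dial needle, rad: 0 with the plunger fully out, growing 0.15 rad for each mm it is pressed in. With the carriage home it reads 0.2 to 0.3 on the plain rim between lobes and more on each lobe
- punch_top (a point): centre of the top face of the spring punch's round steel cap, 28 mm across, 126 mm over the table when up. The punch stands upright over the disc's edge, directly in front of the plunger, 64 mm from the fixture origin
- punch (a joint): how far the punch is pressed down: 0 up, 0.010 m fully down (about 3 N to start, 7 N at the bottom); it springs back up
- jar: a bystander: clear screw-top jar, 60 mm across, 75 mm tall
- case: a bystander: small blue case with a clear lid, 92 x 152 x 54 mm
- ring_gauge: a bystander: steel ring gauge, 72 mm across, 22 mm tall
- driver: a bystander: screwdriver with a grey handle, 170 mm long, lying on the table

How it is judged:
By the outcome, as a careful person would: the job done as asked, in the order asked, and still so for the second after the job is handed in, with the robot touching nothing.
It also fails if it takes over 72 s, if anything falls off the work surface, if the arm or the gripper's body presses on something with over 40 N, if the wrist force passes 120 N, or if a joint passes its speed limit or range.

## Working session

There is one attempt and no reset: what is moved stays moved. The work goes in short steps, Python scripts to look and compute and a shell command to move; the robot and the scene stay as the last step left them, time stands still between calls to the robot, and variables do not carry over. Pictures are saved under pics/ and viewed, about 8 in all and at most 12, crops included, and the job is handed in when it is done.

```bash
mkdir -p pics; ls; cat > h.py <<'E'
import numpy as np, cv2
from plant import manip, imaging
def save(cam,fn,crop=None,scale=1):
    f=imaging.grab_frame(cam); im=f["frame"]
    np.savez("pics/"+fn+".npz",im=im,mtx=f["mtx"],k1=f["k1"],T=f["world_to_cam"])
    show(fn,crop,scale); return f
def show(fn,crop=None,scale=1,out=None):
    im=np.load("pics/"+fn+".npz")["im"]
    if crop: x0,y0,x1,y1=crop; im=im[y0:y1,x0:x1]
    if scale!=1: im=cv2.resize(im,None,fx=scale,fy=scale,interpolation=cv2.INTER_CUBIC)
    cv2.imwrite("pics/"+(out or fn)+".png",im)
def proj(d,P):
    P=np.atleast_2d(P); T=d["T"] if "T" in d else d["world_to_cam"]
    c=P@T[:3,:3].T+T[:3,3]; s=c[:,:2]/c[:,2:]; r2=(s**2).sum(1,keepdims=True)
    s=s*(1+float(d["k1"])*r2); K=d["mtx"]
    return s*[K[0,0],K[1,1]]+[K[0,2],K[1,2]]
def ray(d,uv):
    T=d["T"]; K=d["mtx"]; k=float(d["k1"])
    q=(np.array(uv,float)-[K[0,2],K[1,2]])/[K[0,0],K[1,1]]; s=q.copy()
    for _ in range(30): s=q/(1+k*(s**2).sum())
    R=T[:3,:3]; o=-R.T@T[:3,3]; return o,R.T@np.array([s[0],s[1],1])
def atz(d,uv,z):
    o,v=ray(d,uv); return o+v*(z-o[2])/v[2]
def load(fn): return np.load("pics/"+fn+".npz")
E
python3 - <<'E'
from h import *
a=save("scene","s1"); b=save("side","d1")
for f in(a,b):
    T=f["world_to_cam"]; print(-T[:3,:3].T@T[:3,3],T[2,:3],f["k1"],f["mtx"][0,0])
print(manip.state())
E
```

```text
pics
[ 1.44860597 -0.02257209  1.22598471] [-0.59955516  0.02311525 -0.79999956] -0.19825927159377496 609.8633608857951
[ 0.20573434 -0.49844228  0.89289516] [ 0.38581606  0.48031303 -0.78768354] -0.022558399725045614 447.6440122247403
{'time': 0.1, 'joint_pos': array([ 1.04900649e+00,  5.33132372e-02,  1.61412686e+00,  2.86125915e-05,
        1.47601986e+00, -1.18994235e-01]), 'joint_vel': array([-0.00129208,  0.00086238, -0.00206946, -0.00060141, -0.00171663,
       -0.00123754]), 'joint_efforts': array([-5.09002475e-04, -3.94900739e+01, -3.71364820e+01, -1.55296243e-04,
        3.88169297e-03, -4.84893405e-06]), 'tool_pos': array([0.24470501, 0.57450034, 0.2301899 ]), 'tool_rot': array([ 4.05946331e-04,  8.34264058e-01,  5.51364317e-01, -8.40899886e-04]), 'contact_force': array([ 0.42691912,  0.32587661, -0.27763357]), 'ft_torque': array([0.00299966, 0.04429193, 0.03030642]), 'gripper_width': 0.9992871862747089}
```

View pics/s1.png

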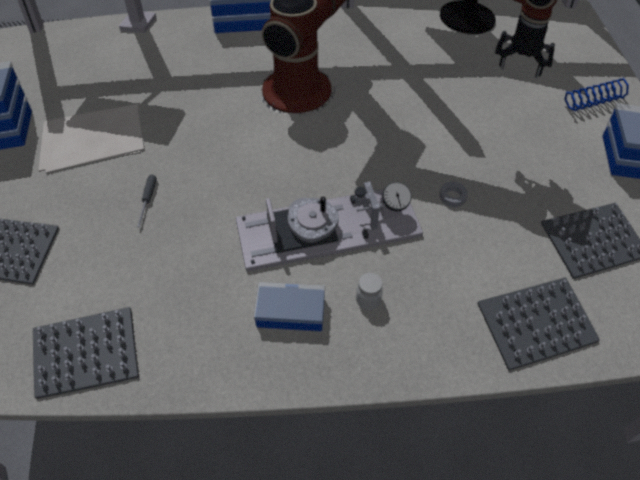

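View pics/d1.png

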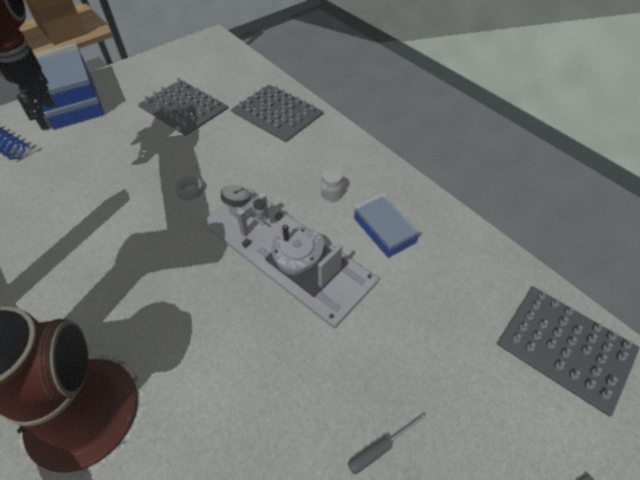

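```bash
python3 - <<'E'
from h import *
show("s1",(230,170,430,275),4,"s1c"); show("d1",(200,170,390,330),4,"d1c")
E
```

```text
(no output)
```

View pics/s1c.png

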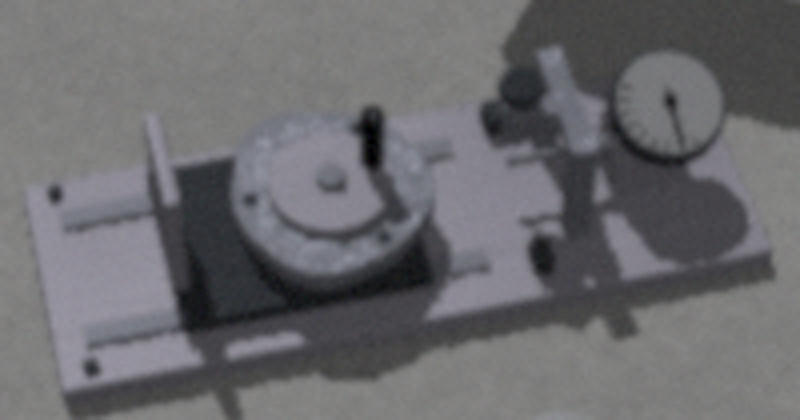

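View pics/d1c.png

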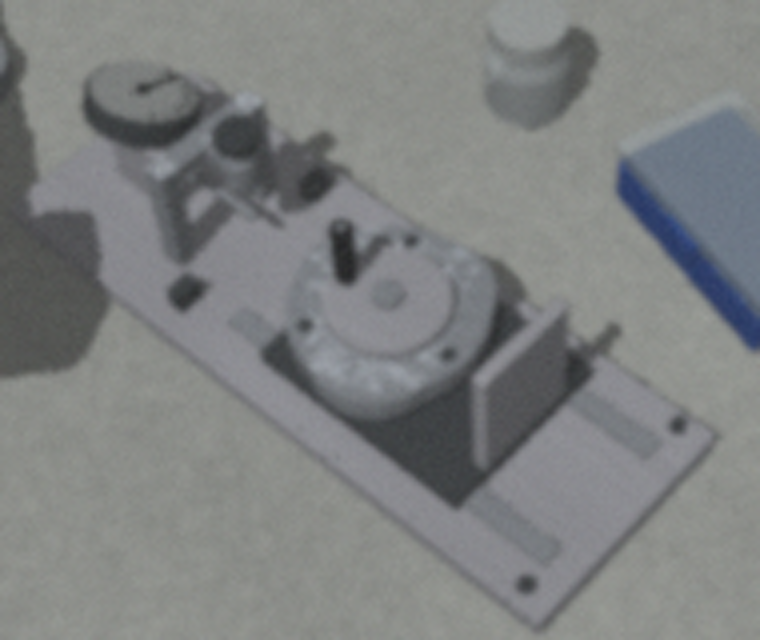

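```bash
cat > fit.py <<'E'
from h import *
from scipy.optimize import least_squares
S=load("s1");D=load("d1")
s=lambda u,v:(u/4+230,v/4+170); t=lambda u,v:(u/4+200,v/4+170)
obs=[(S,s(26,187),(-.08,-.235,.018)),(S,s(65,393),(.08,-.235,.018)),(S,s(772,252),(.08,.21,.018)),
(D,t(538,627),(-.08,-.235,.018)),(D,t(719,437),(.08,-.235,.018)),
(S,s(521,80),(0,.064,.126)),(D,t(240,132),(0,.064,.126)),(S,s(668,98),(0,.158,.104)),(D,t(143,95),(0,.158,.104))]
def W(p,q):
    c,n=np.cos(p[2]),np.sin(p[2]); q=np.array(q); return np.array([p[0]+c*q[0]-n*q[1],p[1]+n*q[0]+c*q[1],q[2]])
f=lambda p:np.concatenate([proj(d,W(p,q))[0]-uv for d,uv,q in obs])
if __name__=="__main__":
    r=least_squares(f,[.5,0,0],loss="soft_l1"); print(r.x); print(f(r.x).reshape(-1,2).round(1))
    p=r.x; np.save("pose.npy",p)
    # carriage c (travel), spindle a
    def g(v):
        ax=(0,v[0]-.07); k=(-.028*np.sin(v[1]),v[0]-.07+.028*np.cos(v[1]))
        o=[(S,s(372,110),(*k,.116)),(D,t(341,225),(*k,.116))]
        o+=[(S,s(326,180),(*ax,.070)),(D,t(390,298),(*ax,.070))]
        o+=[(S,s(150,117),(-.035,ax[1]-.100,.119)),(S,s(172,200),(.035,ax[1]-.100,.119))]
        o+=[(D,t(476,378),(-.035,ax[1]-.100,.119)),(D,t(562,303),(.035,ax[1]-.100,.119))]
        return np.concatenate([proj(d,W(p,q))[0]-uv for d,uv,q in o])
    r=least_squares(g,[.03,-.7]); print(r.x,g(r.x).reshape(-1,2).round(1))
    for n,q in dict(push=(0,r.x[0]-.07-.105,.099),axis_home=(0,0,.068),punch=(0,.064,.126)).items(): print(n,W(p,q))
    print("+y dir",-np.sin(p[2]),np.cos(p[2]))
E
python3 fit.py
```

```text
[0.53587124 0.06668417 0.16180791]
[[-1.7 -0.2]
 [-1.8  0.2]
 [ 0.2  1.1]
 [-0.1 -0.1]
 [-0.  -0.4]
 [-0.4  1.8]
 [-0.8 -0.3]
 [-0.1 -3.5]
 [-2.2 -4. ]]
[0.01823367 0.2460298 ] [[-0.3  1.3]
 [-0.4  0.8]
 [ 0.8  0.1]
 [-0.7 -0.5]
 [-0.  -0.7]
 [-0.2  1.5]
 [-0.1  1.1]
 [ 0.1 -0.5]]
push [ 0.56112673 -0.08803443  0.099     ]
axis_home [0.53587124 0.06668417 0.068     ]
punch [0.52556066 0.12984818 0.126     ]
+y dir -0.16110276435457238 0.9869376369950207
```

```bash
python3 -m pendant '[[[0,0,-0.04,0.08,-0.175,0,0],[0,0,-0.04,0.08,-0.175,0,0],[0,0,-0.04,0.08,-0.175,0,0],[0,0,-0.04,0.08,-0.175,0,0],[0,0,-0.04,0.08,-0.175,0,0],[0,0,-0.04,0.08,-0.175,0,0],[0,0,-0.04,0.08,-0.175,0,0],[0,0,-0.04,0.08,-0.175,0,0],[0,0,0,0.08,-0.175,0,0],[0,0,0,0.08,-0.175,0,0],[0,0,0,0.08,-0.175,0,0],[0,0,0,0.08,-0.175,0,0],[0,0,0,0.08,-0.175,0,0],[0,0,0,0.08,-0.175,0,0],[0,0,0,0.08,-0.175,0,0],[0,0,0,0.08,-0.175,0,0],[0,0,0,0,0,0,0],[0,0,0,0,0,0,0]]]'
```

```text
time: 2.35
tool_pos: [0.5645, -0.1246, 0.2306]
tool_rot: [-0.0, 0.997, 0.081, -0.001]
contact_force: [-0.4, -0.3, 0.1]
gripper_width: 0.003
```

```bash
python3 -m pendant '[[[0,0,0,0,0,-0.18,0],[0,0,0,0,0,-0.18,0],[0,0,0,0,0,-0.18,0],[0,0,0,0,0,0,0],[0,0,0,-0.0064,0.0395,0,0],[0,0,0,-0.0064,0.0395,0,0],[0,0,0,-0.0064,0.0395,0,0],[0,0,0,-0.0064,0.0395,0,0],[0,0,0,-0.0064,0.0395,0,0],[0,0,0,-0.0064,0.0395,0,0]]]'
python3 -c "
from h import *
save('side','d2',(200,150,390,300),4)"
```

```text
time: 3.6
tool_pos: [0.5572, -0.07, 0.0989]
tool_rot: [0.006, 0.997, 0.081, 0.002]
contact_force: [1.5, -15.9, -0.6]
gripper_width: 0.0
```

View pics/d2.png

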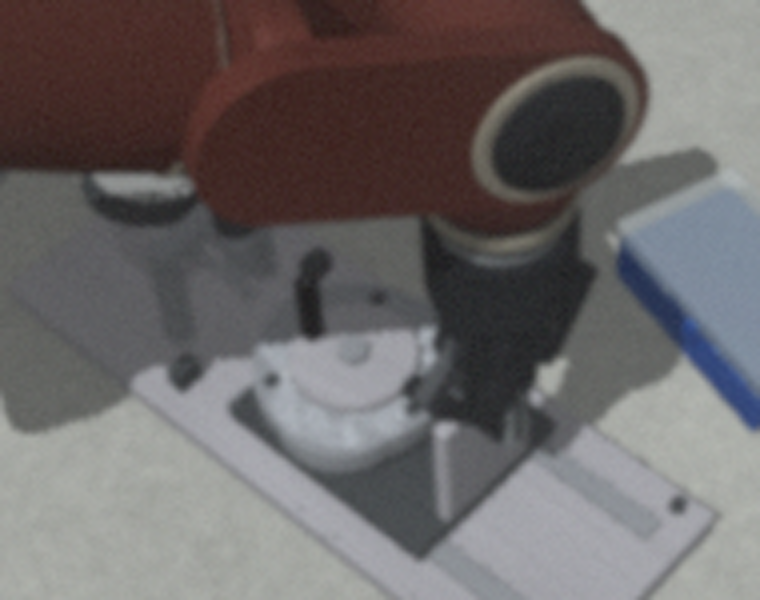

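```bash
python3 -m pendant '[[[0,0,0,-0.0064,0.0395,0,0],[0,0,0,-0.0064,0.0395,0,0],[0,0,0,0,0,0,0]]]'; python3 -m pendant '[[[0,0,0,-0.0013,0.008,0,0],[0,0,0,-0.0013,0.008,0,0]]]'; python3 -m pendant '[[[0,0,0,-0.0013,0.008,0,0],[0,0,0,0,0,0,0]]]'
```

```text
time: 4.03
tool_pos: [0.5536, -0.0488, 0.0988]
tool_rot: [0.004, 0.997, 0.082, 0.002]
contact_force: [0.3, -11.5, 2.8]
gripper_width: -0.003
time: 4.28
tool_pos: [0.5532, -0.0465, 0.0989]
tool_rot: [0.006, 0.997, 0.081, 0.002]
contact_force: [-0.2, -16.4, 0.4]
gripper_width: -0.001
time: 4.53
tool_pos: [0.5531, -0.0457, 0.0989]
tool_rot: [0.007, 0.997, 0.082, 0.002]
contact_force: [1.5, -20.3, -0.1]
gripper_width: 0.004
```

```bash
python3 -m pendant '[[[0,0,0,-0.0013,0.008,0,0],[0,0,0,-0.0013,0.008,0,0],[0,0,0,0,0,0,0]]]'; python3 -m pendant '[[[0,0,0,-0.0013,0.008,0,0],[0,0,0,-0.0013,0.008,0,0],[0,0,0,0,0,0,0]]]'
```

```text
time: 4.9
tool_pos: [0.5531, -0.0457, 0.0991]
tool_rot: [0.011, 0.997, 0.081, 0.003]
contact_force: [2.9, -33.6, -3.5]
gripper_width: -0.001
time: 5.28
tool_pos: [0.5531, -0.0456, 0.0992]
tool_rot: [0.015, 0.997, 0.081, 0.003]
contact_force: [5.5, -47.0, -6.5]
gripper_width: 0.003
```

```bash
python3 -m pendant '[[[0,0,0,0.0064,-0.0395,0,0],[0,0,0,0.0064,-0.0395,0,0],[0,0,0,0.0064,-0.0395,0,0],[0,0,0,0.0064,-0.0395,0,0],[0,0,0,0,0,0.2,0.5],[0,0,0,0,0,0.2,0.5],[0,0,0,0,0,0.2,0.5],[0,0,0,0,0,0,0.5]]]'
python3 -c "
from h import *
save('scene','s3');save('wrist','w3');save('side','d3')
a=cv2.resize(load('s3')['im'][165:285,225:425],None,fx=3,fy=3,interpolation=cv2.INTER_CUBIC)
b=cv2.resize(load('w3')['im'],(320,240))
c=np.zeros((600,800,3),np.uint8); c[:360,:600]=a; c[360:,:320]=b
d=cv2.resize(load('d3')['im'][165:285,200:360],None,fx=3,fy=3)[:240]; d=cv2.resize(load('d3')['im'][165:265,200:360],(384,240)); c[360:,330:714]=d
cv2.imwrite('pics/m3.png',c)"
```

```text
time: 6.28
tool_pos: [0.559, -0.072, 0.2526]
tool_rot: [0.002, 0.997, 0.082, 0.005]
contact_force: [-0.7, -0.0, -0.5]
gripper_width: 0.497
```

View pics/m3.png

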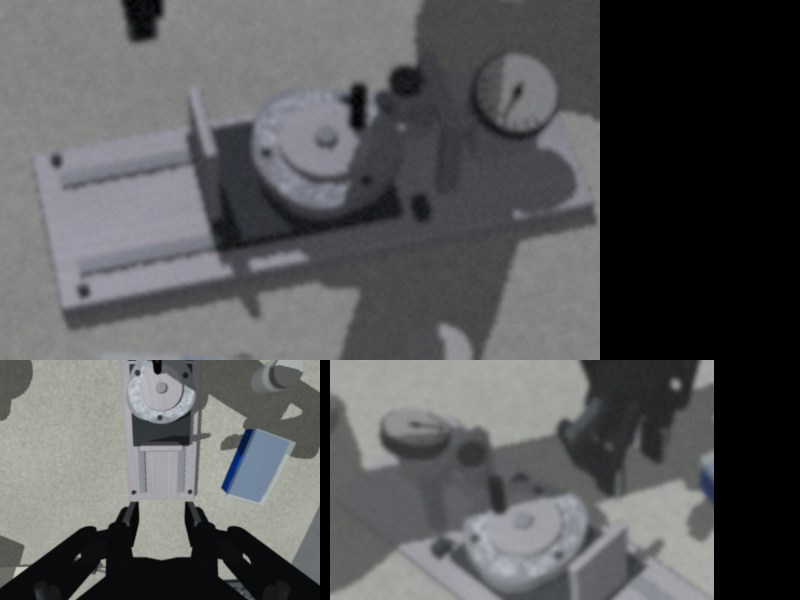

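```bash
python3 - <<'E'
from h import *
p=np.load("pose.npy");c,n=np.cos(p[2]),np.sin(p[2])
S,D,Wr=load("s3"),load("d3"),load("w3")
def tri(a,b,z):
    ra,rb=ray(S,a),ray(D,b)
    A=np.array([ra[1],-rb[1]]).T; t=np.linalg.lstsq(A,rb[0]-ra[0],rcond=None)[0]
    return (ra[0]+t[0]*ra[1]+rb[0]+t[1]*rb[1])/2,atz(S,a,z),atz(D,b,z)
fx=lambda q:np.array([c*(q[0]-p[0])+n*(q[1]-p[1]),-n*(q[0]-p[0])+c*(q[1]-p[1]),q[2]])
for nm,a,b,z in [("knob",(344.3,194.3),(269.6,215),.116),("hub",(333.7,209.3),(280,231.7),.07),("punch",(360,190.3),(258.3,201.7),.126)]:
    for q in tri(a,b,z): print(nm,q.round(4),fx(q).round(4))
u=lambda x,y:(x*2,(y-360)*2)
for nm,a,z in [("knobtop",(157,362),.116),("hub",(161,387),.072),("rl",(134,492),.018),("rr",(190,492),.018),("platetop",(163,447),.119),("cornL",(127,499),.018),("cornR",(199,499),.018)]:
    q=atz(Wr,u(*a),z); print(nm,q.round(4),fx(q).round(4))
T=Wr["T"]; print("cam",fx(-T[:3,:3].T@T[:3,3]),T[2,:3],Wr["mtx"][0,0])
E
```

```text
knob [0.5257 0.0919 0.1182] [-0.006   0.0265  0.1182]
knob [0.5226 0.0935 0.116 ] [-0.0088  0.0286  0.116 ]
knob [0.527  0.0918 0.116 ] [-0.0048  0.0262  0.116 ]
hub [0.5335 0.0673 0.074 ] [-0.0022  0.001   0.074 ]
hub [0.5298 0.0684 0.07  ] [-0.0058  0.0027  0.07  ]
hub [0.5354 0.0691 0.07  ] [-0.0001  0.0025  0.07  ]
punch [0.5242 0.1303 0.1299] [-0.0013  0.0647  0.1299]
punch [0.5211 0.1307 0.126 ] [-0.0043  0.0655  0.126 ]
punch [0.5258 0.1337 0.126 ] [0.0008 0.0678 0.126 ]
knobtop [0.5234 0.0911 0.116 ] [-0.0083  0.0261  0.116 ]
hub [0.5331 0.0687 0.072 ] [-0.0024  0.0025  0.072 ]
rl [ 0.5041 -0.1555  0.018 ] [-0.0671 -0.2141  0.018 ]
rr [ 0.6375 -0.1337  0.018 ] [ 0.068  -0.2141  0.018 ]
platetop [ 0.5522 -0.0281  0.119 ] [ 0.0009 -0.0962  0.119 ]
cornL [ 0.4893 -0.1765  0.018 ] [-0.0851 -0.2325  0.018 ]
cornR [ 0.6632 -0.1481  0.018 ] [ 0.0911 -0.2325  0.018 ]
cam [-0.00285763 -0.06720848  0.39276301] [ 0.05227252 -0.28469682 -0.95719136] 332.9586773250647
```

```bash
python3 -m pendant '[[[0,0,0,-0.034,0.164,0,0.5],[0,0,0,-0.034,0.164,0,0.5],[0,0,0,-0.034,0.164,0,0.5],[0,0,0,-0.034,0.164,0,0.5],[0,0,0,0,0,0,0.5]]]'
python3 - <<'E'
from h import *
save('scene','s4');save('wrist','w4')
cv2.imwrite('pics/w4.png',load('w4')['im'])
p=np.load("pose.npy");c,n=np.cos(p[2]),np.sin(p[2])
# dial rectify + needle profile
def W(x,y,z): return np.stack([p[0]+c*x-n*y,p[1]+n*x+c*y,z+0*x],-1)
g=np.linspace(-.045,.045,181); X,Y=np.meshgrid(g,g)
out=[]
for fn in("s1","s3","s4"):
    d=load(fn); uv=proj(d,W(X.ravel(),.158-Y.ravel(),np.full(X.size,.092))).reshape(181,181,2).astype(np.float32)
    out.append(cv2.remap(d["im"],uv[...,0],uv[...,1],cv2.INTER_CUBIC))
cv2.imwrite("pics/dial.png",cv2.resize(np.hstack(out),None,fx=1.4,fy=1.4))
c=np.zeros((520,800,3),np.uint8); k=cv2.imread("pics/dial.png"); c[:k.shape[0],:k.shape[1]]=k; c[260:500,:320]=cv2.resize(load('w4')['im'],(320,240)); cv2.imwrite("pics/m4.png",c)
E
```

```text
time: 7.05
tool_pos: [0.5207, 0.0945, 0.2438]
tool_rot: [-0.0, 0.997, 0.083, -0.002]
contact_force: [0.5, -0.6, -0.3]
gripper_width: 0.505
```

View pics/m4.png

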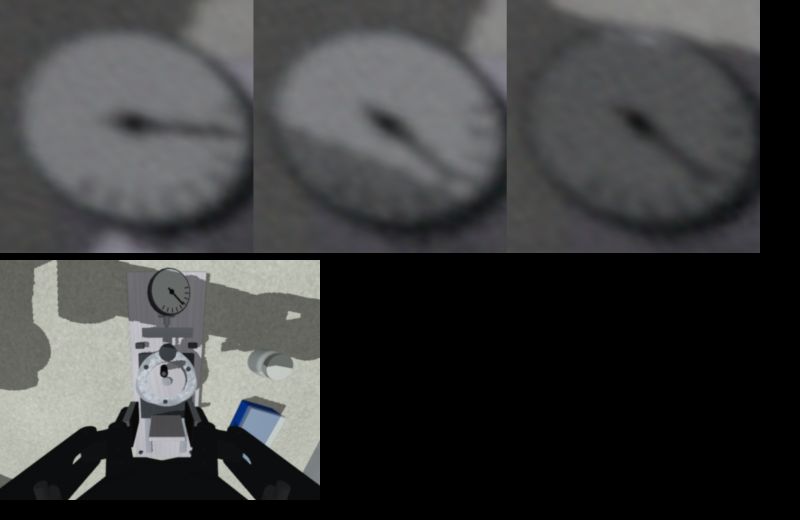

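```bash
python3 - <<'E'
from h import *
p=np.load("pose.npy");c,n=np.cos(p[2]),np.sin(p[2])
fx=lambda q:np.array([c*(q[0]-p[0])+n*(q[1]-p[1]),-n*(q[0]-p[0])+c*(q[1]-p[1]),q[2]])
w=load("w4")
for nm,a,z in [("knobtop",(164,367),.116),("hub",(168,380),.072),("punch",(167.5,352),.126)]:
    q=atz(w,(a[0]*2,(a[1]-260)*2),z); print(nm,q.round(4),fx(q).round(4))
E
python3 -m pendant '[[[0,0,0,0.018,-0.01,-0.15,0.5],[0,0,0,0,0,-0.15,0.5],[0,0,0,0,0,-0.15,0.5],[0,0,0,0,0,-0.15,0.5],[0,0,0,0,0,-0.036,0.5],[0,0,0,0,0,0,0.5]]]'
```

```text
knobtop [0.5217 0.1048 0.116 ] [-0.0078  0.0399  0.116 ]
hub [0.5361 0.0704 0.072 ] [0.0009 0.0037 0.072 ]
punch [0.5226 0.1316 0.126 ] [-0.0027  0.0663  0.126 ]
time: 7.9
tool_pos: [0.5267, 0.0892, 0.087]
tool_rot: [0.0, 0.997, 0.081, -0.001]
contact_force: [0.7, 0.2, 0.3]
gripper_width: 0.501
```

```bash
python3 -m pendant '[[[0,0,0,0,0,0,0.3],[0,0,0,0,0,0,0.1],[0,0,0,0,0,0,0],[0,0,0,0,0,0,0],[0,0,0,0,0,0,0]]]'
python3 -c "
from h import *
f=save('wrist','w5',None,.75); save('scene','s5'); save('side','d5')
im=np.zeros((600,800,3),np.uint8); im[:360,:480]=cv2.imread('pics/w5.png'); im[:300,480:]=cv2.resize(load('s5')['im'][165:265,300:420],(320,267))[:300] if 0 else cv2.resize(load('s5')['im'][165:285,292:420],(320,300)); im[360:,:320]=cv2.resize(load('d5')['im'][150:270,180:340],(320,240)); cv2.imwrite('pics/m5.png',im)"
```

```text
time: 8.52
tool_pos: [0.5282, 0.09, 0.0893]
tool_rot: [0.0, 0.997, 0.081, 0.002]
contact_force: [-0.3, -0.1, 5.7]
gripper_width: 0.141
```

View pics/m5.png

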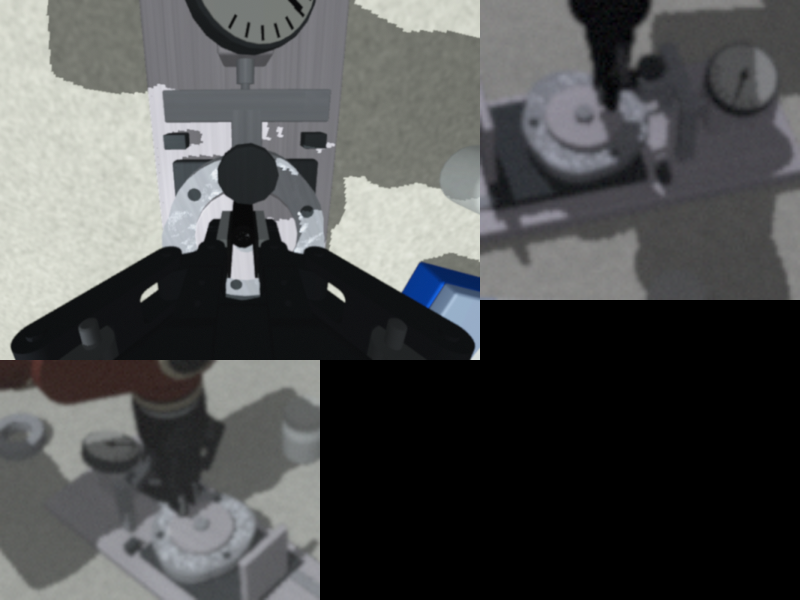

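```bash
cat > snap.py <<'E'
import sys; from h import *
st=manip.state(); f=imaging.grab_frame("scene"); g=imaging.grab_frame("side")
np.savez("pics/t_%s.npz"%sys.argv[1],im=f["frame"],mtx=f["mtx"],k1=f["k1"],T=f["world_to_cam"],sim=g["frame"],smtx=g["mtx"],sk1=g["k1"],sT=g["world_to_cam"],pos=st["tool_pos"],F=st["contact_force"],time=st["time"])
E
python3 - <<'E'
import numpy as np
R=.028; ph=.24+np.radians(15*np.arange(26)); P=np.c_[-R*np.sin(ph),R*np.cos(ph)]/.25
d=np.diff(P.round(4),axis=0)
for i,r in enumerate(d): print(i,"[0,0,0,%.4f,%.4f,0,0]"%tuple(r))
E
python3 snap.py 00
```

```text
0 [0,0,0,-0.0273,-0.0106,0,0]
1 [0,0,0,-0.0236,-0.0173,0,0]
2 [0,0,0,-0.0183,-0.0228,0,0]
3 [0,0,0,-0.0117,-0.0268,0,0]
4 [0,0,0,-0.0045,-0.0289,0,0]
5 [0,0,0,0.0032,-0.0290,0,0]
6 [0,0,0,0.0106,-0.0273,0,0]
7 [0,0,0,0.0173,-0.0236,0,0]
8 [0,0,0,0.0228,-0.0183,0,0]
9 [0,0,0,0.0268,-0.0117,0,0]
10 [0,0,0,0.0289,-0.0045,0,0]
11 [0,0,0,0.0290,0.0032,0,0]
12 [0,0,0,0.0273,0.0106,0,0]
13 [0,0,0,0.0236,0.0173,0,0]
14 [0,0,0,0.0183,0.0228,0,0]
15 [0,0,0,0.0117,0.0268,0,0]
16 [0,0,0,0.0045,0.0289,0,0]
17 [0,0,0,-0.0032,0.0290,0,0]
18 [0,0,0,-0.0106,0.0273,0,0]
19 [0,0,0,-0.0173,0.0236,0,0]
20 [0,0,0,-0.0228,0.0183,0,0]
21 [0,0,0,-0.0268,0.0117,0,0]
22 [0,0,0,-0.0289,0.0045,0,0]
23 [0,0,0,-0.0290,-0.0032,0,0]
24 [0,0,0,-0.0273,-0.0106,0,0]
```

```bash
p='python3 -m pendant'
python3 -m pendant '[[[0,0,0,-0.0273,-0.0106,0,0],[0,0,0,0,0,0,0]]]' | egrep 'pos|force'; python3 snap.py 01
python3 -m pendant '[[[0,0,0,-0.0236,-0.0173,0,0],[0,0,0,0,0,0,0]]]' | egrep 'pos|force'; python3 snap.py 02
python3 -m pendant '[[[0,0,0,-0.0183,-0.0228,0,0],[0,0,0,0,0,0,0]]]' | egrep 'pos|force'; python3 snap.py 03
python3 -m pendant '[[[0,0,0,-0.0117,-0.0268,0,0],[0,0,0,0,0,0,0]]]' | egrep 'pos|force'; python3 snap.py 04
```

```text
tool_pos: [0.5209, 0.087, 0.0893]
contact_force: [-0.7, -1.1, 8.2]
tool_pos: [0.515, 0.0823, 0.0893]
contact_force: [-0.7, -2.0, 8.3]
tool_pos: [0.5107, 0.0765, 0.0893]
contact_force: [0.6, -1.5, 6.1]
tool_pos: [0.5081, 0.0698, 0.0894]
contact_force: [1.7, -1.4, 7.7]
```

```bash
python3 -m pendant '[[[0,0,0,-0.0045,-0.0289,0,0],[0,0,0,0,0,0,0]]]' | egrep 'pos|force'; python3 snap.py 05
python3 -m pendant '[[[0,0,0,0.0032,-0.0290,0,0],[0,0,0,0,0,0,0]]]' | egrep 'pos|force'; python3 snap.py 06
python3 -m pendant '[[[0,0,0,0.0106,-0.0273,0,0],[0,0,0,0,0,0,0]]]' | egrep 'pos|force'; python3 snap.py 07
python3 -m pendant '[[[0,0,0,0.0173,-0.0236,0,0],[0,0,0,0,0,0,0]]]' | egrep 'pos|force'; python3 snap.py 08
python3 -m pendant '[[[0,0,0,0.0228,-0.0183,0,0],[0,0,0,0,0,0,0]]]' | egrep 'pos|force'; python3 snap.py 09
python3 -m pendant '[[[0,0,0,0.0268,-0.0117,0,0],[0,0,0,0,0,0,0]]]' | egrep 'pos|force'; python3 snap.py 10
```

```text
tool_pos: [0.5072, 0.0627, 0.0893]
contact_force: [2.0, -1.3, 7.7]
tool_pos: [0.5081, 0.0556, 0.0894]
contact_force: [1.9, -0.0, 4.8]
tool_pos: [0.5108, 0.0491, 0.0894]
contact_force: [3.0, 0.9, 5.5]
tool_pos: [0.5151, 0.0433, 0.0893]
contact_force: [3.8, 1.3, 6.0]
tool_pos: [0.5208, 0.0388, 0.0893]
contact_force: [1.8, 1.0, 6.3]
tool_pos: [0.5274, 0.0359, 0.0893]
contact_force: [1.8, 1.5, 6.3]
```

```bash
python3 -m pendant '[[[0,0,0,0.0289,-0.0045,0,0],[0,0,0,0,0,0,0]]]' | egrep 'force'; python3 snap.py 11
python3 -m pendant '[[[0,0,0,0.0290,0.0032,0,0],[0,0,0,0,0,0,0]]]' | egrep 'force'; python3 snap.py 12
python3 -m pendant '[[[0,0,0,0.0273,0.0106,0,0],[0,0,0,0,0,0,0]]]' | egrep 'force'; python3 snap.py 13
python3 -m pendant '[[[0,0,0,0.0236,0.0173,0,0],[0,0,0,0,0,0,0]]]' | egrep 'force'; python3 snap.py 14
python3 -m pendant '[[[0,0,0,0.0183,0.0228,0,0],[0,0,0,0,0,0,0]]]' | egrep 'force'; python3 snap.py 15
python3 -m pendant '[[[0,0,0,0.0117,0.0268,0,0],[0,0,0,0,0,0,0]]]' | egrep 'force'; python3 snap.py 16
python3 -m pendant '[[[0,0,0,0.0045,0.0289,0,0],[0,0,0,0,0,0,0]]]' | egrep 'force'; python3 snap.py 17
```

```text
contact_force: [2.1, 1.7, 7.1]
contact_force: [1.6, 1.0, 6.7]
contact_force: [1.0, 0.4, 6.9]
contact_force: [1.0, 0.3, 6.6]
contact_force: [1.0, -0.3, 6.9]
contact_force: [1.8, -0.1, 6.4]
contact_force: [3.0, 0.6, 5.3]
```

```bash
python3 -m pendant '[[[0,0,0,-0.0032,0.0290,0,0],[0,0,0,0,0,0,0]]]' | egrep 'force'; python3 snap.py 18
python3 -m pendant '[[[0,0,0,-0.0106,0.0273,0,0],[0,0,0,0,0,0,0]]]' | egrep 'force'; python3 snap.py 19
python3 -m pendant '[[[0,0,0,-0.0173,0.0236,0,0],[0,0,0,0,0,0,0]]]' | egrep 'force'; python3 snap.py 20
python3 -m pendant '[[[0,0,0,-0.0228,0.0183,0,0],[0,0,0,0,0,0,0]]]' | egrep 'force'; python3 snap.py 21
python3 -m pendant '[[[0,0,0,-0.0268,0.0117,0,0],[0,0,0,0,0,0,0]]]' | egrep 'force'; python3 snap.py 22
python3 -m pendant '[[[0,0,0,-0.0289,0.0045,0,0],[0,0,0,0,0,0,0]]]' | egrep 'force'; python3 snap.py 23
python3 -m pendant '[[[0,0,0,-0.0290,-0.0032,0,0],[0,0,0,0,0,0,0]]]' | egrep 'force|time'; python3 snap.py 24
python3 - <<'E'
from h import *
from scipy.optimize import least_squares
p=np.load("pose.npy");c,n=np.cos(p[2]),np.sin(p[2])
def W(x,y,z): return np.stack([p[0]+c*x-n*y,p[1]+n*x+c*y,z+0*x],-1)
D=[load("t_%02d"%i) for i in range(25)]
pos=np.array([d["pos"] for d in D]); 
r=least_squares(lambda q:np.hypot(pos[:,0]-q[0],pos[:,1]-q[1])-q[2],[.535,.066,.028]).x; print("circle",r)
th=np.unwrap(np.arctan2(-(pos[:,0]-r[0]),pos[:,1]-r[1])-p[2]); print(np.degrees(th).round(1)); np.save("th.npy",th)
g=np.linspace(-.042,.042,121); X,Y=np.meshgrid(g,g)
def rect(d):
    uv=proj(d,W(X.ravel(),.158-Y.ravel(),np.full(X.size,.092))).reshape(121,121,2).astype(np.float32)
    return cv2.remap(d["im"],uv[...,0],uv[...,1],cv2.INTER_CUBIC)
t=[rect(load("s1"))]+[rect(d) for d in D]
t=[cv2.putText(a.copy(),str(i-1),(2,14),0,.4,(0,255,255)) for i,a in enumerate(t)]+[t[0]*0]*4
m=np.vstack([np.hstack(t[6*k:6*k+6]) for k in range(5)]); m=np.clip(m.astype(float)*1.6,0,255).astype(np.uint8); print(m.shape)
cv2.imwrite("pics/dials.png",m[:600])
E
```

```text
contact_force: [2.4, 2.2, 5.5]
contact_force: [2.5, 2.2, 8.0]
contact_force: [1.3, 2.0, 7.4]
contact_force: [-1.0, 2.4, 8.8]
contact_force: [-1.6, 1.2, 9.7]
contact_force: [-1.1, -0.3, 10.1]
time: 17.08
contact_force: [-1.2, -0.4, 9.4]
circle [0.5351782  0.06286819 0.02802802]
[  5.   21.4  36.7  51.6  66.3  81.1  95.7 110.2 125.1 140.  154.7 169.4
 184.1 199.  214.  228.6 243.9 259.6 275.4 291.2 306.7 322.  337.2 352.2
 366.9]
(605, 726, 3)
```

View pics/dials.png

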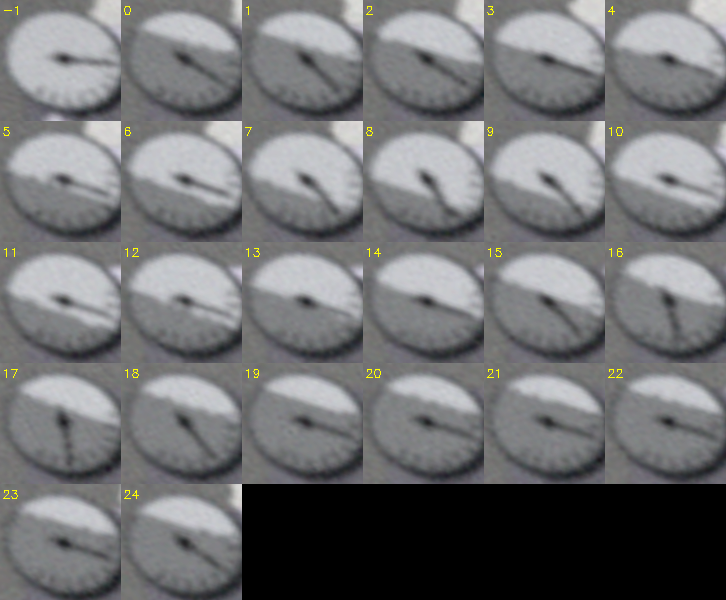

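```bash
cat > needle.py <<'E'
from h import *
p=np.load("pose.npy");c,n=np.cos(p[2]),np.sin(p[2])
def W(x,y,z): return np.stack([p[0]+c*x-n*y,p[1]+n*x+c*y,z+0*x],-1)
g=np.linspace(-.042,.042,121); X,Y=np.meshgrid(g,g)
def rect(d):
    uv=proj(d,W(X.ravel(),.158-Y.ravel(),np.full(X.size,.092))).reshape(121,121,2).astype(np.float32)
    return cv2.cvtColor(cv2.remap(d["im"],uv[...,0],uv[...,1],cv2.INTER_CUBIC),cv2.COLOR_BGR2GRAY).astype(np.float32)
A=np.radians(np.arange(-30,130,1.)); R=np.arange(12,36,1.)
def needle(d,h=(63.5,58.5)):
    im=np.log(rect(d)+8)
    u=(h[0]+R[:,None]*np.cos(A)).astype(np.float32); v=(h[1]+R[:,None]*np.sin(A)).astype(np.float32)
    s=cv2.remap(im,u,v,cv2.INTER_LINEAR)
    q=np.roll(s,14,1)+np.roll(s,-14,1)-2*s
    q=np.median(q,0); q=np.convolve(q,np.ones(5)/5,'same'); q[:15]=q[-15:]=-9
    i=q.argmax(); k=slice(i-6,i+7); w=np.clip(q[k]-q[i]*.4,0,None)
    return np.degrees((A[k]*w).sum()/w.sum())
E
python3 - <<'E'
from needle import *
th=np.degrees(np.load("th.npy")); print("zero",needle(load("s1")).round(1))
for i in range(25): print(i,th[i].round(1),needle(load("t_%02d"%i)).round(1))
E
```

```text
zero 5.6
0 5.0 32.4
1 21.4 43.7
2 36.7 33.6
3 51.6 21.1
4 66.3 21.4
5 81.1 17.5
6 95.7 19.3
7 110.2 43.0
8 125.1 55.7
9 140.0 41.6
10 154.7 18.9
11 169.4 17.9
12 184.1 17.8
13 199.0 20.0
14 214.0 21.9
15 228.6 44.5
16 243.9 75.8
17 259.6 80.6
18 275.4 51.9
19 291.2 17.5
20 306.7 18.0
21 322.0 18.7
22 337.2 18.2
23 352.2 18.5
24 366.9 34.2
```

```bash
python3 - <<'E'
import numpy as np
th=np.r_[366.9-15*np.arange(6),291.9-7.5*np.arange(1,9)]
ph=np.radians(th)+.1618; P=.112*np.c_[-np.sin(ph),np.cos(ph)]
for t,r in zip(th[1:],np.diff(P.round(4),axis=0)): print(t,"[0,0,0,%.4f,%.4f,0,0]"%tuple(r))
E
```

```text
351.9 [0,0,0,0.0289,0.0044,0,0]
336.9 [0,0,0,0.0291,-0.0032,0,0]
321.9 [0,0,0,0.0272,-0.0107,0,0]
306.9 [0,0,0,0.0236,-0.0173,0,0]
291.9 [0,0,0,0.0182,-0.0228,0,0]
284.4 [0,0,0,0.0068,-0.0130,0,0]
276.9 [0,0,0,0.0050,-0.0138,0,0]
269.4 [0,0,0,0.0031,-0.0143,0,0]
261.9 [0,0,0,0.0013,-0.0146,0,0]
254.39999999999998 [0,0,0,-0.0007,-0.0146,0,0]
246.89999999999998 [0,0,0,-0.0025,-0.0145,0,0]
239.39999999999998 [0,0,0,-0.0045,-0.0139,0,0]
231.89999999999998 [0,0,0,-0.0062,-0.0133,0,0]
```

```bash
python3 -m pendant '[[[0,0,0,0.0289,0.0044,0,0],[0,0,0,0.0291,-0.0032,0,0],[0,0,0,0.0272,-0.0107,0,0],[0,0,0,0.0236,-0.0173,0,0],[0,0,0,0.0182,-0.0228,0,0],[0,0,0,0.0068,-0.0130,0,0],[0,0,0,0,0,0,0]]]' | grep force; python3 snap.py 30
python3 -m pendant '[[[0,0,0,0.0050,-0.0138,0,0],[0,0,0,0,0,0,0]]]' | grep force; python3 snap.py 31
python3 -m pendant '[[[0,0,0,0.0031,-0.0143,0,0],[0,0,0,0,0,0,0]]]' | grep force; python3 snap.py 32
python3 -m pendant '[[[0,0,0,0.0013,-0.0146,0,0],[0,0,0,0,0,0,0]]]' | grep force; python3 snap.py 33
python3 -m pendant '[[[0,0,0,-0.0007,-0.0146,0,0],[0,0,0,0,0,0,0]]]' | grep force; python3 snap.py 34
python3 -m pendant '[[[0,0,0,-0.0025,-0.0145,0,0],[0,0,0,0,0,0,0]]]' | grep force; python3 snap.py 35
python3 -m pendant '[[[0,0,0,-0.0045,-0.0139,0,0],[0,0,0,0,0,0,0]]]' | grep force; python3 snap.py 36
python3 -m pendant '[[[0,0,0,-0.0062,-0.0133,0,0],[0,0,0,0,0,0,0]]]' | grep force; python3 snap.py 37
cat > peak.py <<'E'
from needle import *
from scipy.optimize import least_squares
C=np.array([.5351782,.06286819])
def ang(q): return np.degrees(np.arctan2(-(q[0]-C[0]),q[1]-C[1])-p[2])%360
if __name__=="__main__":
    o=np.array([(ang(load("t_%02d"%i)["pos"]),needle(load("t_%02d"%i))) for i in list(range(13,21))+list(range(30,38))]); print(o.round(1))
    m=lambda q,t:18.3+q[1]*np.where(abs(t-q[0])<q[2]/2,.5+.5*np.cos(2*np.pi*(t-q[0])/q[2]),0)
    for sel in (slice(None),slice(0,8),slice(8,None)):
        r=least_squares(lambda q:m(q,o[sel,0])-o[sel,1],[253,65,70],loss="soft_l1",f_scale=3); print(r.x.round(1),r.fun.round(1))
    q=manip.state()["tool_pos"]; print(ang(q),q)
E
python3 peak.py
```

```text
contact_force: [-0.5, 0.1, 9.3]
contact_force: [-1.2, 0.4, 10.2]
contact_force: [-0.9, 0.6, 9.4]
contact_force: [-1.1, 0.2, 9.4]
contact_force: [-0.0, -0.4, 8.2]
contact_force: [-0.5, -0.5, 10.0]
contact_force: [-0.7, 0.0, 9.4]
contact_force: [0.1, 0.0, 10.2]
[[199.   20. ]
 [214.   21.9]
 [228.6  44.5]
 [243.9  75.8]
 [259.6  80.6]
 [275.4  51.9]
 [291.2  17.5]
 [306.7  18. ]
 [284.8  28. ]
 [277.8  46.8]
 [270.4  64.5]
 [262.9  76.3]
 [255.3  81.2]
 [247.6  79.3]
 [239.9  69.2]
 [232.3  53. ]]
[253.5  64.8  88.5] [-1.7 -1.7 -0.2  0.  -0.6 -0.7  4.3  0.3  3.  -1.  -2.1 -0.2  1.6  1.
 -0.1 -0.2]
[253.3  65.4  87.9] [-1.7 -1.8  0.   0.7 -0.2 -1.1  3.9  0.3]
[253.6  64.4  88.9] [ 3.3 -0.7 -2.  -0.3  1.3  0.6 -0.4 -0.4]
232.29796794068315 [0.55989887 0.04948441 0.08931154]
```

```bash
python3 - <<'E'
from peak import *
ph=np.radians([232.3,242.9,253.5])+p[2]; P=np.c_[-np.sin(ph),np.cos(ph)]*.112; print(np.diff(P,axis=0).round(4))
E
```

```text
[[0.0081 0.019 ]
 [0.0045 0.0202]]
```

```bash
python3 -m pendant '[[[0,0,0,0.0081,0.019,0,0],[0,0,0,0.0045,0.0202,0,0],[0,0,0,0,0,0,0],[0,0,0,0,0,0,0]]]'; python3 -c "
from peak import *
q=manip.state()['tool_pos'];print(ang(q),np.hypot(*(q[:2]-C)))"
```

```text
time: 21.1
tool_pos: [0.5631, 0.0597, 0.0893]
tool_rot: [-0.0, 0.997, 0.081, 0.001]
contact_force: [-0.6, -0.3, 8.3]
gripper_width: 0.139
254.28238304424963 0.028110886107075805
```

```bash
python3 -m pendant '[[[0,0,0,0,-0.0018,0,0],[0,0,0,0,0,0,0]]]' | grep pos; python3 -c "
from peak import *
print(ang(manip.state()['tool_pos']))"; python3 -m pendant '[[[0,0,0,0,0,0,0.25],[0,0,0,0,0,0,0.4],[0,0,0,0,0,0,0.5],[0,0,0,0,0,0,0.5]]]'; python3 snap.py 40; python3 -m pendant '[[[0,0,0,0,0,0.16,0.5],[0,0,0,0,0,0.16,0.5],[0,0,0,0,0,0.16,0.5],[0,0,0,0,0,0.16,0],[0,0,0,0,0,0,0],[0,0,0,0,0,0,0],[0,0,0,0,0,0,0]]]'; python3 snap.py 41; python3 -c "
from needle import *
print(needle(load('t_40')),needle(load('t_41')))
f=save('wrist','w41'); a=load('t_41'); T=f['world_to_cam']; print(-T[:3,:3].T@T[:3,3])
im=np.zeros((600,800,3),np.uint8); im[:480,:640]=load('w41')['im']; im[400:600,480:800]=cv2.resize(a['im'][165:245,300:428],(320,200)); cv2.imwrite('pics/m41.png',im)"
```

```text
tool_pos: [0.5631, 0.0596, 0.0893]
254.11060891253413
time: 21.85
tool_pos: [0.5619, 0.0589, 0.0868]
tool_rot: [-0.0, 0.997, 0.081, -0.001]
contact_force: [0.4, -0.2, -0.8]
gripper_width: 0.496
time: 22.82
tool_pos: [0.5613, 0.0589, 0.245]
tool_rot: [-0.0, 0.997, 0.081, -0.002]
contact_force: [-0.2, 0.4, -0.3]
gripper_width: -0.001
81.49201895352476 81.9051917109995
[0.54897645 0.13031148 0.38921035]
```

View pics/m41.png

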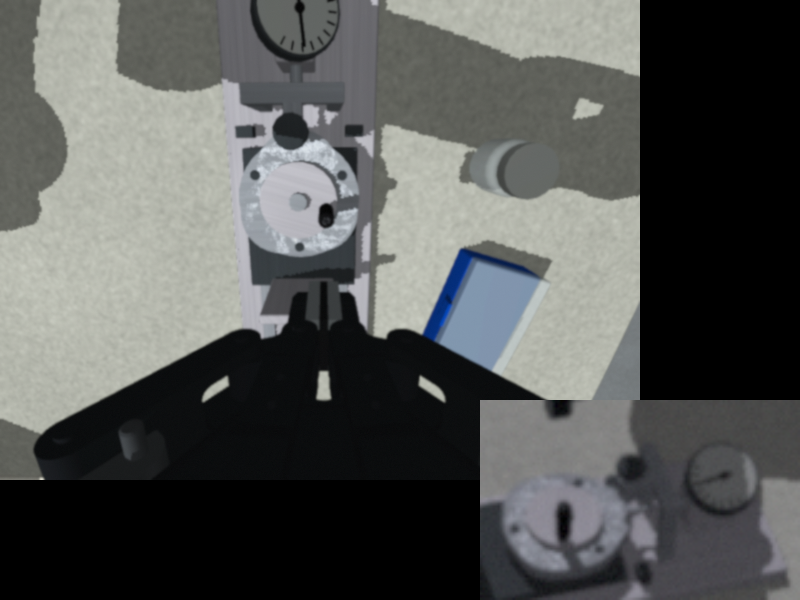

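```bash
python3 - <<'E'
from needle import *
w=load("w41")
fx=lambda q:np.array([c*(q[0]-p[0])+n*(q[1]-p[1]),-n*(q[0]-p[0])+c*(q[1]-p[1]),q[2]])
for nm,a,z in [("hub",(299,202),.072),("punch",(291,131),.126),("knob",(326,209),.116)]:
    q=atz(w,a,z); print(nm,q.round(4),fx(q).round(4))
E
python3 -m pendant '[[[0,0,0,-0.0494,0.095,0,0],[0,0,0,-0.0494,0.095,0,0],[0,0,0,-0.0494,0.095,0,0],[0,0,0,0,0,-0.147,0],[0,0,0,0,0,-0.147,0],[0,0,0,0,0,-0.126,0],[0,0,0,0,0,0,0],[0,0,0,0,0,0,0]]]'
```

```text
hub [0.5348 0.0677 0.072 ] [-0.0009  0.0012  0.072 ]
punch [0.5235 0.1312 0.126 ] [-0.0018  0.0657  0.126 ]
knob [0.5599 0.0742 0.116 ] [0.0249 0.0036 0.116 ]
time: 23.98
tool_pos: [0.5259, 0.1302, 0.1435]
tool_rot: [-0.0, 0.997, 0.081, 0.001]
contact_force: [0.6, -0.0, 0.2]
gripper_width: -0.001
```

```bash
python3 -m pendant '[[[0,0,0,-0.005,0,-0.03,0],[0,0,0,0,0,-0.03,0],[0,0,0,0,0,0,0]]]' | egrep 'pos|force'
python3 -m pendant '[[[0,0,0,0,0,-0.012,0],[0,0,0,0,0,-0.012,0],[0,0,0,0,0,0,0]]]' | egrep 'pos|force'
python3 -m pendant '[[[0,0,0,0,0,-0.012,0],[0,0,0,0,0,-0.012,0],[0,0,0,0,0,0,0]]]' | egrep 'pos|force'
```

```text
tool_pos: [0.5235, 0.1301, 0.1267]
contact_force: [0.4, 0.2, 0.8]
tool_pos: [0.5242, 0.1302, 0.1218]
contact_force: [-1.7, 0.7, 4.5]
tool_pos: [0.5243, 0.1302, 0.1163]
contact_force: [-3.2, -0.7, 6.8]
```

```bash
python3 -m pendant '[[[0,0,0,0,0,-0.01,0],[0,0,0,0,0,-0.01,0],[0,0,0,0,0,0,0]]]' | egrep 'pos|force'
python3 -m pendant '[[[0,0,0,0,0,-0.006,0],[0,0,0,0,0,0,0],[0,0,0,0,0,0,0]]]' | egrep 'pos|force'; python3 snap.py 50; python3 -c "
from needle import *
print(needle(load('t_50')))"
```

```text
tool_pos: [0.5247, 0.1303, 0.1158]
contact_force: [-15.7, -2.3, 28.8]
tool_pos: [0.5248, 0.1303, 0.1157]
contact_force: [-17.9, -3.1, 35.2]
82.33627370906584
```

```bash
python3 -m pendant '[[[0,0,0,0,0,0.02,0],[0,0,0,0,0,0.04,0],[0,0,0,0,0,0.15,0],[0,0,0,0,0,0.2,0],[0,0,0,-0.1,-0.2,0.1,0],[0,0,0,-0.1,-0.2,0,0],[0,0,0,-0.1,-0.2,0,0],[0,0,0,-0.1,-0.2,0,0],[0,0,0,0,0,0,0],[0,0,0,0,0,0,0]]]'; python3 snap.py 60; python3 -c "
from needle import *
d=load('t_60'); print(needle(d))
im=np.zeros((600,800,3),np.uint8); im[:345,:800]=cv2.resize(d['im'][165:285,180:458],(800,345)); im[345:,:408]=cv2.resize(d['sim'][150:300,180:420],(408,255)); cv2.imwrite('pics/m60.png',im)"
```

```text
time: 27.2
tool_pos: [0.4241, -0.0697, 0.236]
tool_rot: [-0.0, 0.997, 0.081, 0.0]
contact_force: [1.0, 0.8, 0.1]
gripper_width: 0.002
79.42942792624504
```

View pics/m60.png

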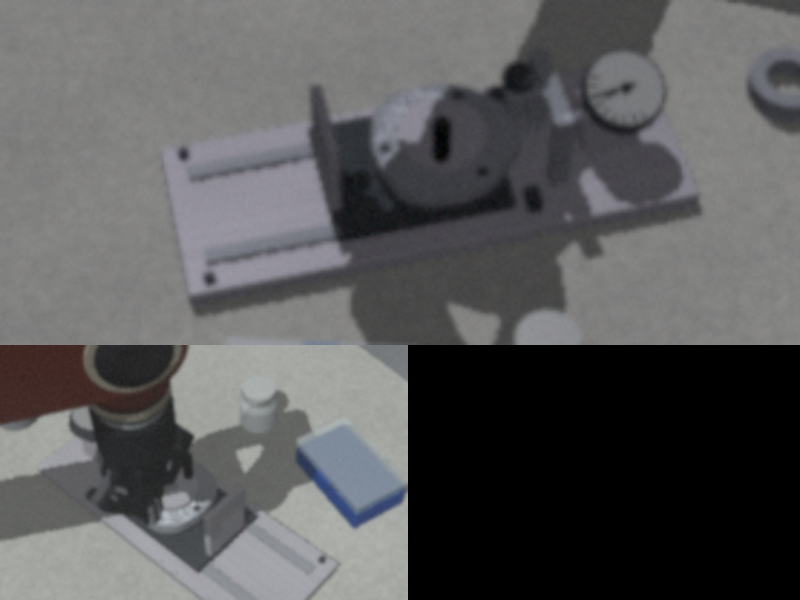

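```bash
python3 -c "
from plant import manip; print(manip.job_done())"
```

```text
the job is handed in; nothing more can be done
None
```

The disc's high point is at the plunger and has been marked with one full press of the punch. I handed the job in at about 27 s, with the arm clear of everything.

- **Carriage:** I pushed it until it stopped moving while the force rose from about 16 N to 47 N, so it is against the end stops. While the disc was turned, sideways forces on the knob stayed under about 4 N, too little to shift the carriage.
- **Finding the high point:** I turned the disc just over a full turn in 15° steps, reading the needle in the scene camera image. The uncorrected needle readings at the three lobes peaked at about 44°, 56° and 81°; on the plain rim it read about 18°.
- **Setting it:** I passed the highest lobe in both directions, and the two fits put its peak at a spindle angle of 253.3° and 253.6°. I left the disc at about 254°, and the needle read 81.5° to 82° after I let go of the knob.
- **Punch:** It went down 10 mm and stopped hard at 35 N. After I lifted off, the cap was back at its raised position in the final picture.

**Checks that disagreed:** The last needle reading was 79.4°, against 82.3° during the press. The lighting had changed by then, and I took the difference as reading noise without checking it further. During the press there was also up to about 18 N of sideways force on the tool. The jar, case and ring gauge looked undisturbed in the last pictures; the screwdriver was out of view, but the arm never went near it.

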